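Fit the second drying tube on the shoe dryer

TASK

Get the shoe dryer ready for a pair of shoes: pull the dust cap off its closed port and leave the cap in the grey bowl, then take the loose drying tube standing on the bench and push it, open end first, fully home on that port. Leave the tube that is already fitted and everything else on the bench as it is.

Things in the scene. Friction and masses are not known exactly. Their poses are not given: they have to be found in the camera images.
- dryer: Shoe dryer, a dark grey wedge that does not move, 200 mm deep (x), 280 wide (y). Origin: centre of underside; front is its -x (it faces the robot's left), z up. 45 mm high in front; the deck rises back at 30 degrees to a flat rear top at 132 mm. Two ports, 140 mm apart, lean 30 degrees from vertical to the front. One carries the fitted tube, the other a dust cap; which one varies.
- port_left: Port on the dryer's +y side: spigot of 34 mm diameter, 36 mm long, the last 8 mm tapered to 25 mm, on a flat shoulder ring of 54 mm diameter, 6 mm proud of the deck. Origin: spigot axis at the shoulder, where a tube's open end rests when home; in the dryer's frame (-18, 70, 99) mm. z points out along the spigot, 30 degrees from vertical to the dryer's front; y is level, the dryer's y.
- port_right: The same port on the dryer's -y side, at (-18, -70, 99) mm in the dryer's frame; origin and axes alike.
- cap: Grey dust cap, 35 g: ribbed cup, outside 43 mm, bore 36, 38 deep, 3 mm top, and on it a finger tab 12 mm thick (y), 30 long (x), 18 high. Origin: centre of open rim; z from rim to tab, tab at z = 41 to 59 mm. At the start it covers a port down to the shoulder, loose (1 mm play all round), axes parallel to the port's; it comes off along the port's axis after 36 mm.
- tube: Loose drying tube, grey plastic, 90 g, standing upright on the bench: 43 mm outside, 140 mm long; lower 60 mm hollow, 36 mm bore open at the bottom (1 mm play all round on the spigot); upper part solid, round, with dark air slots; rounded closed tip from 126 mm. Origin: centre of the open lower end; z to the tip. Its yaw does not matter.
- fitted_tube: An equal tube already home on the dryer's other port, leaning with it, loose on the spigot; leave it. Origin: centre of its open lower end; z to its tip.
- bowl: Grey ceramic bowl, loose, 140 mm across the rim, 50 mm high, wall and floor 5 mm thick, empty. Origin: centre of underside; z up. It stands on one side of the dryer and the loose tube on the other; which side varies.
- polish_tin: Bystander: flat steel polish tin, 75 mm diameter, 23 mm high, on the left. Origin: centre of its underside.
- cleaner_bottle: Bystander: white plastic bottle, 54 mm diameter, 155 mm high, left of the dryer and farther back. Origin: centre of its underside.
- wax_jar: Bystander: glass jar with steel lid, 60 mm diameter, 65 mm high, right of the dryer and farther back. Origin: centre of its underside.
- mug: Bystander: white mug, 80 mm diameter, 85 mm high, on the right. Origin: centre of its underside.

How it is judged (in metres and radians):
On the way, in this order (a step that is already met when the one before it is completed fails the run):
1. the dust cap is off its port and lies in the bowl, let go (horizontal distance between cap and bowl below 0.055 m and z of cap in the frame of bowl between 0 and 0.055 m and contact force between the fingers and cap below 0.05 N), for 0.2 s.
2. the loose tube is pushed fully home on the freed port (((distance between tube and port_left below 0.006 m and angle between the z axis of tube and the z axis of port_left, either way round below 0.15 rad) or (distance between tube and port_right below 0.006 m and angle between the z axis of tube and the z axis of port_right, either way round below 0.15 rad))), for 0.2 s.
At the end, for the whole second after the job is handed in: The loose tube is on the port that was capped, open end within 6 mm of the shoulder, axis within 0.15 rad of the spigot's; the other tube is still so on its own port; the cap lies in the upright bowl, within 55 mm of its axis and below 55 mm; tube and cap at rest (((distance between tube and port_left below 0.006 m and angle between the z axis of tube and the z axis of port_left, either way round below 0.15 rad) or (distance between tube and port_right below 0.006 m and angle between the z axis of tube and the z axis of port_right, either way round below 0.15 rad)) and linear speed of each of tube, cap below 0.02 m/s and horizontal distance between cap and bowl below 0.055 m and z of cap in the frame of bowl between 0 and 0.055 m and angle between bowl's own z axis and vertical below 0.15 rad and ((distance between fitted_tube and port_left below 0.006 m and angle between the z axis of fitted_tube and the z axis of port_left, either way round below 0.15 rad) or (distance between fitted_tube and port_right below 0.006 m and angle between the z axis of fitted_tube and the z axis of port_right, either way round below 0.15 rad))); the robot touches nothing.
It fails at once if the tube that was already fitted is pulled off or shifted (more than 15 mm) (distance of fitted_tube from where it was at the start of the episode above 0.015 m).
It fails at once if the bowl is tipped (over 0.5 rad) or pushed along by more than 50 mm (angle between bowl's own z axis and vertical above 0.5 rad or distance of bowl from where it was at the start of the episode above 0.05 m).
It fails at once if a bystander on the bench is knocked or moved (more than 30 mm) (distance of any of polish_tin, cleaner_bottle, wax_jar, mug from where it was at the start of the episode above 0.03 m).
It also fails if it takes over 67 s, if anything falls off the work surface, if the arm or the gripper's body presses on something with over 40 N, if the wrist force passes 120 N, or if a joint passes its speed limit or range.

ROBOT

A 6-joint arm with a two-finger parallel gripper is mounted at the origin on the work surface. World frame = base frame: x ahead of the robot, y to its left, z up, the work surface at z = 0. Lengths are in m, angles in degrees, forces in N, time in s.
With the tool pointing down it reaches from about 0.35 to 0.875 m from the base axis. Payload 4.2 kg.
Tool frame: the origin (TCP) lies midway between the tips of the shut fingers; the grasp point (between the pads) lies 19 mm behind it; z points along the fingers, y is the line along which they close (so a half turn about z gives the same grasp; the last joint's range is limited). The gripper opens to 87 mm and grips with 3 to 60 N. Pads are 19 mm wide; open, the fingers measure 117 mm over their backs; the gripper's body (75 mm by 190 mm) begins 51 mm behind the grasp point.
Start: joints at [-52.334, 22.042, 0.453, 0, -68.411, -14.817], TCP at [0.243, -0.576, 0.223] pointing down, gripper open.
Joint ranges: [-179.83, 179.83], [-69.29, 118.12], [-61.27, 80.66], [-181.25, 117.63], [-171.15, -9.14], [-177.46, 177.46]. Speed limits (degrees/s): [159.86, 159.86, 180, 180, 180, 180].

INTERFACE

Orientations are given as a 3x3 rotation matrix whose columns are the frame's x, y, z axes.
In Python, from station import * gives the robot as it stands.
- The arm moves only by the tool move_arm, never from a script. Its argument "targets" is text: rows parted by semicolons, each of 4 numbers parted by spaces: the shift along the world's x, y, z in units of 25 mm (1.0 is 25 mm), then the turn about the world's z in units of 5 degrees (1.0 is 5 degrees). In form: tx ty tz spin; .... A call has 1 to 10 rows; each row shifts and turns the commanded pose from where the row before left it; what a row does not reach is not made up. A row lasts 1/12 s, in which the tool goes at most 41.7 mm and 7.16 degrees, less where a joint would pass 70% of its speed; a pose out of reach is approached as far as the arm can. A call is refused whole if a number of a shift passes 1 or a number of a turn 1, either way. A call with a gripper value outside its range is refused whole. "gripper" is the finger opening in mm, from 0 to 87, set as the call begins (left out, the last holds). The fingers move at their own pace and stop on an object; the grip force is fixed at half the most. Time passes only in rows, so rows that do not move let the fingers close. It gives the time, the measured TCP pose, the force, the opening and the grip force at its end, in the units of the state.
- sense(): the state, without advancing time (a new reading comes with each control period).
- capture(name): name is "side" or "top"; returns a dict with "image" (420x560x3 uint8, blue, green, red), "fx", "fy", "cx", "cy" (pixels), "D" ([k1, k2, p1, p2, k3] as OpenCV has them; the pictures are not rectified), "world_from_camera" (4x4, takes a point from camera to world coordinates). Camera axes: x right, y up, looking along -z (the intrinsics and any distortion apply to the point x, -y, -z); pixel columns grow to the right and rows downward; lengths in m; the calibration is good to about 2 mm. A picture is of the moment at which its call begins. There is no depth.
- finish_job(): hands the job in; it is judged then, once.
The state is a dict: "time_s": time; "joints": joint angles; "joint_velocities": joint speeds; "effort": joint torques, N m; "tcp_pos": TCP position; "ee_rot": TCP orientation; "wrist_force": force on the tool from outside, world axes, zero at the start; "moment": the same for the moment, N m; "gripper_width": opening from 0.0 (shut) to 1.0 (fully open); "gripper_force": force on a finger pad.
Only numpy, scipy, OpenCV 4.12 (cv2) and the standard library are available. Lean on these libraries where they do the work, as an engineer would, in place of code of your own. Each camera call takes 0.05 s, during which the arm holds its last target. There are 200 camera calls.

## Working session

There is one attempt and no reset: what is moved stays moved. The work goes in short steps, Python scripts to look and compute and a tool call to move; the robot and the scene stay as the last step left them, time stands still between calls to the robot, and variables do not carry over. Pictures are saved under pics/ and viewed, at most 14 in all, crops included, and the job is handed in when it is done.

Besides the shell and the picture viewer there is one more tool, called after ">>>" by a JSON object that holds its "api" and its "payload", one argument or row to a line. move_arm: Moves the arm, as the interface text tells. Its arguments: {"type":"object","properties":{"targets":{"type":"string"},"gripper":{"type":"number"}},"required":["targets"]}

```bash
mkdir -p pics; ls
python3 - <<'E'
from station import *
import cv2
print(sense())
for n in("side","top"):
    c=capture(n);cv2.imwrite(f"pics/{n}0.png",c["image"]);print({k:v for k,v in c.items() if k!="image"})
E
```

```text
pics
{'time_s': 0.0, 'joints': array([-5.23342992e+01,  2.20910781e+01,  3.79665238e-01, -3.07054993e-02,
       -6.84117078e+01, -1.48176822e+01]), 'joint_velocities': array([-0.00808331,  0.03223761, -0.0191124 , -0.0362207 , -0.0587607 ,
        0.060379  ]), 'effort': array([-4.60349347e-04, -3.90667927e+01,  1.87405640e+01,  4.21980679e+00,
        1.10064159e-02, -1.88246590e-04]), 'tcp_pos': array([ 0.2424777 , -0.57538363,  0.22145105]), 'ee_rot': array([[-9.21614779e-01, -3.88104824e-01, -9.18573842e-04],
       [-3.88105905e-01,  9.21612600e-01,  2.00547504e-03],
       [ 6.82346897e-05,  2.20477937e-03, -9.99997567e-01]]), 'wrist_force': array([-0.00809326, -0.33237683, -0.48549351]), 'moment': array([-0.03175559, -0.00734921,  0.00837184]), 'gripper_force': 0.0, 'gripper_width': 0.9988860787159727}
{'fx': 493.0430987788706, 'fy': 493.0430987788706, 'cx': 280.5421991026685, 'cy': 205.49126520419662, 'D': array([-0.05802659,  0.        ,  0.        ,  0.        ,  0.        ]), 'world_from_camera': array([[-0.99402074,  0.07007961, -0.08373537,  0.39733769],
       [-0.10886915, -0.69495893,  0.71075987,  0.89032059],
       [-0.00838287,  0.71562625,  0.6984331 ,  0.95391478],
       [ 0.        ,  0.        ,  0.        ,  1.        ]])}
{'fx': 430.44615200337165, 'fy': 430.44615200337165, 'cx': 280.78890798966563, 'cy': 207.4798010296994, 'D': array([0.0276502, 0.       , 0.       , 0.       , 0.       ]), 'world_from_camera': array([[-9.02874790e-02,  9.70960919e-01, -2.21546983e-01,
         2.32461205e-01],
       [-9.95915155e-01, -8.82672387e-02,  1.90236373e-02,
         2.16553296e-02],
       [-1.08413215e-03,  2.22359594e-01,  9.74964120e-01,
         1.39612596e+00],
       [ 0.00000000e+00,  0.00000000e+00,  0.00000000e+00,
         1.00000000e+00]])}
```

View pics/side0.png

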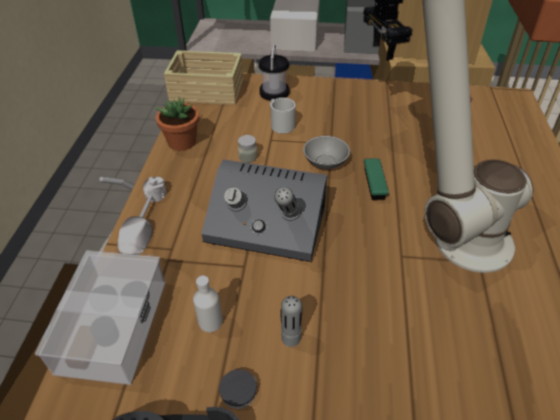

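View pics/top0.png

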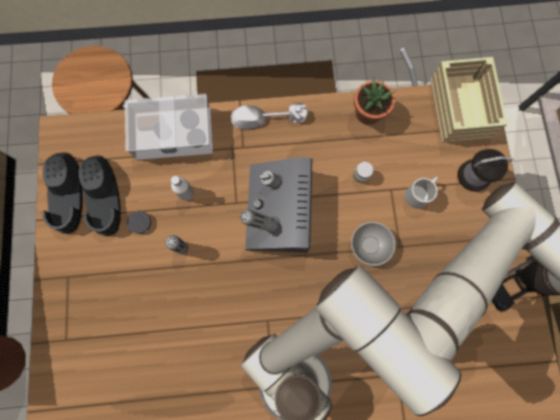

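The cap (with its tab) is on the far port: top (267,178), side (233,197). The fitted tube is on the near port: top (262,220), side (288,198). The loose tube is on the left: top (176,243), side (291,320). The bowl is on the right: top (374,243), side (327,154).

```bash
cat > h.py <<'E'
import numpy as np, cv2
from station import *
def ray(c,px):
    p=cv2.undistortPoints(np.array([[px]],float),np.array([[c["fx"],0,c["cx"]],[0,c["fy"],c["cy"]],[0,0,1]]),c["D"])[0,0]
    M=c["world_from_camera"];d=M[:3,:3]@[p[0],-p[1],-1];return M[:3,3],d/np.linalg.norm(d)
def plane(c,px,z):
    o,d=ray(c,px);return o+d*(z-o[2])/d[2]
def tri(c1,p1,c2,p2):
    o1,d1=ray(c1,p1);o2,d2=ray(c2,p2)
    t=np.linalg.lstsq(np.c_[d1,-d2],o2-o1,rcond=None)[0]
    a=o1+t[0]*d1;b=o2+t[1]*d2;return (a+b)/2,np.linalg.norm(a-b)
def proj(c,X):
    M=np.linalg.inv(c["world_from_camera"]);q=M[:3,:3]@np.asarray(X)+M[:3,3]
    K=np.array([[c["fx"],0,c["cx"]],[0,c["fy"],c["cy"]],[0,0,1]])
    return cv2.projectPoints(np.array([[q[0],-q[1],-q[2]]]),np.zeros(3),np.zeros(3),K,c["D"])[0][0,0]
def crop(c,x0,y0,x1,y1,s,name):
    im=cv2.resize(c["image"][y0:y1,x0:x1],None,fx=s,fy=s,interpolation=cv2.INTER_CUBIC);cv2.imwrite(name,im)
E
python3 - <<'E'
from h import *
crop(capture("side"),195,130,355,350,2.7,"pics/s1.png")
crop(capture("top"),150,145,410,275,3,"pics/t1.png")
E
```

```text
(no output)
```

View pics/s1.png

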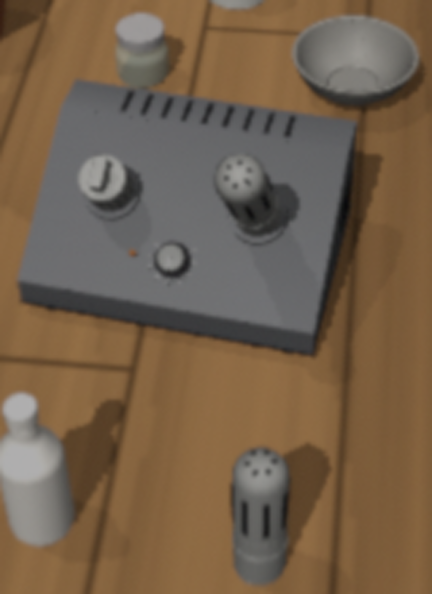

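View pics/t1.png

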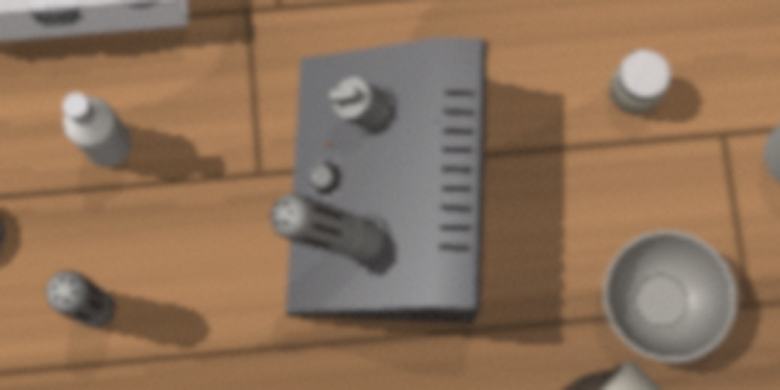

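```bash
cat > m.py <<'E'
from h import *
S=capture("side");T=capture("top")
s=lambda p:(195+p[0]/2.7,130+p[1]/2.7); t=lambda p:(150+p[0]/3,145+p[1]/3)
P={}
for n,a,b in[("frontfar",(25,283),(302,60)),("frontnear",(315,333),(288,313)),("rearfar",(80,83),(486,40)),("rearnear",(355,123),(478,308)),
 ("tabtop",(100,173),(344,94)),("captop",(103,182),(352,98)),("knob",(171,258),(323,176)),("tubetip",(262,460),(65,292)),("fittip",(240,172),(290,215))]:
    X,g=tri(S,s(a),T,t(b));P[n]=X;print(n,X.round(4),round(g,4))
Xd=P["frontfar"]-P["frontnear"];Xr=P["rearfar"]-P["rearnear"]
print("widths",np.linalg.norm(Xd),np.linalg.norm(Xr),"yaw of dryer y from world x",[np.degrees(np.arctan2(v[1],v[0])) for v in(Xd,Xr)])
# dryer pose
y=(Xd+Xr)[:2];y/=np.linalg.norm(y);x=np.array([y[1],-y[0]])
o=sum(P[k][:2] for k in("frontfar","frontnear","rearfar","rearnear"))/4
R=np.c_[np.r_[x,0],np.r_[y,0],[0,0,1]];O=np.r_[o,0]
print("O",O,"x",x)
for n,yy in(("port_left",.07),("port_right",-.07)):
    p=O+R@[-.018,yy,.099];a=R@[-.5,0,.8660254];print(n,p.round(4),"captop41",(p+.041*a).round(4),"tabtop",(p+.059*a).round(4),"tip",(p+.14*a).round(4),"proj tabtop S,T",proj(S,p+.059*a).round(1),proj(T,p+.059*a).round(1),"tip",proj(S,p+.14*a).round(1),proj(T,p+.14*a).round(1))
print("tabtop px",s((100,173)),t((344,94)),"fittip px",s((240,172)),t((290,215)))
# bowl: ellipse rim centre from both
X,g=tri(S,s((355,62)),T,t((670,296)));print("bowl rim",X,g, "rim edges top",plane(T,t((604,296)),.05),plane(T,t((737,296)),.05))
print("tube base S",plane(S,s((259,566)),0))
print("tube tip @.14",plane(S,s((262,463)),.133),plane(T,t((65,292)),.14))
E
python3 m.py
```

```text
frontfar [0.6901 0.0815 0.038 ] 0.0068
frontnear [0.4148 0.117  0.0401] 0.0013
rearfar [ 0.6674 -0.1142  0.1205] 0.005
rearnear [ 0.3918 -0.0765  0.1233] 0.0008
tabtop [0.6168 0.0372 0.1431] 0.0026
captop [0.6171 0.0296 0.125 ] 0.0032
knob [0.5511 0.0676 0.0713] 0.0025
tubetip [0.4429 0.3258 0.1385] 0.0005
fittip [0.4836 0.0964 0.2111] 0.001
widths 0.2776101202146092 0.27824527710831215 yaw of dryer y from world x [np.float64(-7.35820192635015), np.float64(-7.802578440606977)]
O [0.54103028 0.0019373  0.        ] x [-0.13192148 -0.99126017]
port_left [0.6128 0.0105 0.099 ] captop41 [0.6155 0.0309 0.1345] tabtop [0.6167 0.0398 0.1501] tip [0.622  0.0799 0.2202] proj tabtop S,T [231.2 192.5] [263.8 176.2] tip [223.2 181.5] [248.6 168.4]
port_right [0.474 0.029 0.099] captop41 [0.4767 0.0493 0.1345] tabtop [0.4779 0.0583 0.1501] tip [0.4833 0.0984 0.2202] proj tabtop S,T [287.9 201.8] [261.4 221.7] tip [283.7 191.2] [245.7 216.4]
tabtop px (232.03703703703704, 194.07407407407408) (264.6666666666667, 176.33333333333334) fittip px (283.8888888888889, 193.7037037037037) (246.66666666666669, 216.66666666666669)
bowl rim [ 0.39660434 -0.28765316  0.03138273] 0.003077592198070032 rim edges top [ 0.40206257 -0.21494162  0.05      ] [ 0.38963883 -0.35328832  0.05      ]
tube base S [0.44380851 0.33219419 0.        ]
tube tip @.14 [0.44320249 0.32458001 0.133     ] [0.44242495 0.32547139 0.14      ]
```

>>> {"api": "move_arm", "payload": {
  "targets": "0 0 1 0;0.6 0.98 0.1 0.48;0.6 0.98 0.1 0.48;0.6 0.98 0.1 0.48;0.6 0.98 0.1 0.48;0.6 0.98 0.1 0.48;0.6 0.98 0.1 0.48;0.6 0.98 0.1 0.48;0.6 0.98 0.1 0.48;0.6 0.98 0.1 0.48",
  "gripper": 60
}}

```text
time_s: 1.13
tcp_pos: [0.3782, -0.3541, 0.2703]
ee_rot: [[-0.712, -0.702, 0.0], [-0.702, 0.712, -0.0], [-0.0, -0.0, -1.0]]
wrist_force: [0.5, -0.2, -0.0]
gripper_width: 0.69
gripper_force: 0.0
```

>>> {"api": "move_arm", "payload": {
  "targets": "0.6 0.98 0 0.48;0.6 0.98 0 0.48;0.6 0.98 0 0.48;0.6 0.98 0 0.48;0.6 0.98 0 0.48;0.6 0.98 0 0.48;0.6 0.98 0 0.48;0.6 0.98 0 0.48;0.6 0.98 0 0.48;0.6 0.98 0 0.48"
}}

```text
time_s: 1.97
tcp_pos: [0.5282, -0.109, 0.2702]
ee_rot: [[-0.365, -0.931, 0.0], [-0.931, 0.365, 0.0], [-0.0, -0.0, -1.0]]
wrist_force: [0.2, -0.1, -0.6]
gripper_width: 0.69
gripper_force: 0.0
```

>>> {"api": "move_arm", "payload": {
  "targets": "0.6 0.98 0 0.48;0.6 0.98 0 0.48;0.6 0.98 0 0.48;0.6 0.98 0 0.48;0.6 0.98 0 0.48;0.6 0.5 0 0.48;0 0 0 0;0 0 0 0"
}}

```text
time_s: 2.63
tcp_pos: [0.6179, 0.0253, 0.2692]
ee_rot: [[-0.124, -0.992, -0.001], [-0.992, 0.124, -0.0], [0.0, 0.001, -1.0]]
wrist_force: [-0.5, -0.7, -0.5]
gripper_width: 0.687
gripper_force: 0.0
```

>>> {"api": "move_arm", "payload": {
  "targets": "0 0.4 -0.8 0;0 0 -0.8 0;0 0 -0.8 0;0 0 -0.8 0;0 0 -0.8 0;0 0 -0.6 0;0 0 -0.3 0;0 0 -0.2 0;0 0 -0.1 0;0 0 0 0"
}}

```text
time_s: 3.47
tcp_pos: [0.6178, 0.0343, 0.1404]
ee_rot: [[-0.125, -0.992, 0.001], [-0.992, 0.125, -0.0], [-0.0, -0.001, -1.0]]
wrist_force: [-1.2, 0.2, 0.2]
gripper_width: 0.685
gripper_force: 0.0
```

Run:
```python
from h import *
print(sense()["tcp_pos"],sense()["wrist_force"])
a=capture("side")["image"][150:250,195:325];b=capture("top")["image"][140:240,210:340]
cv2.imwrite("pics/g.png",cv2.resize(np.hstack([a,b]),None,fx=3,fy=3,interpolation=cv2.INTER_CUBIC))
```

```text
[0.61780754 0.03427635 0.1404387 ] [-1.16905478  0.20332585  0.2262821 ]
```

View pics/g.png

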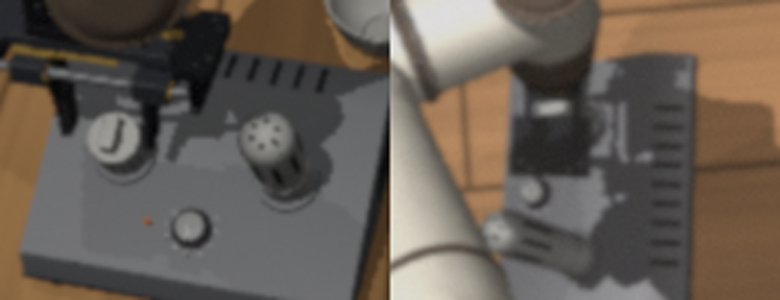

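The fingers straddle the tab: tips at about (68,130) and (148,147), tab at (112,132) in the side crop. I'll close now.

>>> {"api": "move_arm", "payload": {
  "targets": "0 0 0 0;0 0 0 0;0 0 0 0;0 0 0 0;0 0 0 0;0 0 0 0;0 0 0 0;0 0 0 0",
  "gripper": 0
}}

```text
time_s: 4.23
tcp_pos: [0.6177, 0.0346, 0.14]
ee_rot: [[-0.124, -0.992, -0.0], [-0.992, 0.124, -0.0], [0.0, 0.0, -1.0]]
wrist_force: [0.3, 0.4, 0.3]
gripper_width: 0.168
gripper_force: 0.0
```

>>> {"api": "move_arm", "payload": {
  "targets": "0 0 0 0;0 0 0 0;0 0 0 0;0 0 0 0"
}}

```text
time_s: 4.57
tcp_pos: [0.6177, 0.0346, 0.14]
ee_rot: [[-0.124, -0.992, -0.0], [-0.992, 0.124, -0.0], [0.0, 0.0, -1.0]]
wrist_force: [0.3, 0.6, -0.5]
gripper_width: 0.133
gripper_force: 30.0
```

>>> {"api": "move_arm", "payload": {
  "targets": "0.015 0.125 0.215 0;0.03 0.25 0.43 0;0.03 0.25 0.43 0;0.03 0.25 0.43 0;0.03 0.25 0.43 0;0 0 0.6 0;0 0 0.8 0;0 0 0 0"
}}

```text
time_s: 5.23
tcp_pos: [0.6236, 0.0638, 0.2292]
ee_rot: [[-0.123, -0.992, 0.01], [-0.992, 0.123, 0.001], [-0.003, -0.009, -1.0]]
wrist_force: [0.6, 0.7, 1.1]
gripper_width: 0.136
gripper_force: 30.0
```

Run:
```python
from h import *
print(sense()["tcp_pos"],sense()["wrist_force"])
a=capture("side")["image"][110:260,195:355];b=capture("top")["image"][140:290,210:420]
cv2.imwrite("pics/g2.png",cv2.resize(np.hstack([a,b]),None,fx=2.1,fy=2.1,interpolation=cv2.INTER_CUBIC))
```

```text
[0.62359555 0.06376552 0.22924393] [0.63630975 0.67780913 1.07653899]
```

View pics/g2.png

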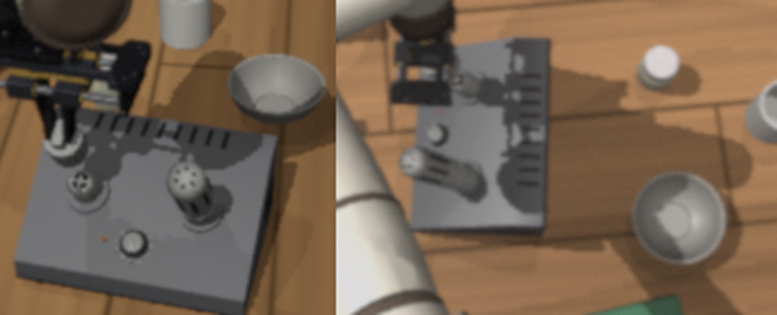

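Cap is off and held; the bare spigot shows at (82,185) in the side crop. Next: over to the bowl.

>>> {"api": "move_arm", "payload": {
  "targets": "-0.4 -0.9 0 0;-0.6 -0.9 0 0;-0.65 -0.93 0 0;-0.65 -0.93 0 0;-0.65 -0.93 0 0;-0.65 -0.93 0 0;-0.65 -0.93 0 0;-0.65 -0.93 0 0;-0.65 -0.93 0 0;-0.65 -0.93 0 0"
}}

```text
time_s: 6.17
tcp_pos: [0.4645, -0.169, 0.2227]
ee_rot: [[-0.124, -0.992, -0.002], [-0.992, 0.124, 0.0], [-0.0, 0.002, -1.0]]
wrist_force: [0.3, -1.0, 0.5]
gripper_width: 0.132
gripper_force: 30.0
```

>>> {"api": "move_arm", "payload": {
  "targets": "-0.7 -0.93 0 0;-0.7 -0.93 0 0;-0.7 -0.93 0 0;-0.7 -0.97 0 0;0 0 -0.8 0;0 0 -0.9 0;0 0 -0.9 0;0 0 -0.9 0;0 0 -0.5 0;0 0 0 0"
}}

```text
time_s: 7.0
tcp_pos: [0.3933, -0.2612, 0.12]
ee_rot: [[-0.126, -0.992, -0.008], [-0.992, 0.126, 0.003], [-0.002, 0.008, -1.0]]
wrist_force: [-0.1, -0.5, 0.2]
gripper_width: 0.134
gripper_force: 30.0
```

Run:
```python
from h import *
a=capture("side")["image"][100:220,240:440];cv2.imwrite("pics/g3.png",cv2.resize(a,None,fx=3.5,fy=3.5,interpolation=cv2.INTER_CUBIC))
```

```text
(no output)
```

View pics/g3.png

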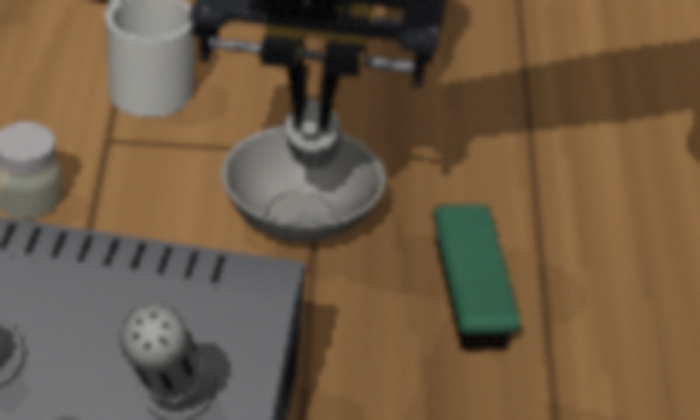

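>>> {"api": "move_arm", "payload": {
  "targets": "0.1 0 -0.5 0;0 0 -0.5 0;0 0 -0.4 0;0 0 -0.3 0;0 0 -0.2 0;0 0 0 0"
}}

```text
time_s: 7.55
tcp_pos: [0.3984, -0.2622, 0.0756]
ee_rot: [[-0.124, -0.992, -0.001], [-0.992, 0.124, 0.0], [-0.0, 0.001, -1.0]]
wrist_force: [0.8, 1.1, 0.2]
gripper_width: 0.131
gripper_force: 30.0
```

The cap hangs above the bowl, cap at (312,135) and bowl centre at (305,180) in the crop. I'll lower a little and release.

>>> {"api": "move_arm", "payload": {
  "targets": "0 0 -0.3 0;0 0 -0.1 0;0 0 0 0"
}}

```text
time_s: 7.8
tcp_pos: [0.3983, -0.2622, 0.0655]
ee_rot: [[-0.125, -0.992, -0.001], [-0.992, 0.125, 0.0], [-0.0, 0.001, -1.0]]
wrist_force: [-0.9, -0.4, -0.3]
gripper_width: 0.134
gripper_force: 30.0
```

>>> {"api": "move_arm", "payload": {
  "targets": "0 0 0 0;0 0 0 0;0 0 0 0;0 0 0 0;0 0 0 0;0 0 0.5 0;0 0 0.9 0;0 0 0.9 0;0 0 0.9 0;0 0 0.9 0",
  "gripper": 50
}}

```text
time_s: 8.63
tcp_pos: [0.3984, -0.2622, 0.1696]
ee_rot: [[-0.124, -0.992, -0.0], [-0.992, 0.124, 0.0], [0.0, 0.0, -1.0]]
wrist_force: [1.6, -0.7, 0.3]
gripper_width: 0.57
gripper_force: 0.0
```

>>> {"api": "move_arm", "payload": {
  "targets": "0 0.5 0.9 0;0.1 0.98 0.9 0;0.1 0.98 0.9 0;0.1 0.98 0.9 0;0.1 0.98 0.9 0;0.1 0.98 0 0;0.1 0.98 0 0;0.1 0.98 0 0;0.1 0.98 0 0;0.1 0.98 0 0",
  "gripper": 75
}}

```text
time_s: 9.47
tcp_pos: [0.4208, -0.0281, 0.2812]
ee_rot: [[-0.124, -0.992, 0.001], [-0.992, 0.124, 0.0], [-0.0, -0.001, -1.0]]
wrist_force: [0.4, 0.2, 0.2]
gripper_width: 0.861
gripper_force: 0.0
```

>>> {"api": "move_arm", "payload": {
  "targets": "0.1 0.98 0 0;0.1 0.98 0 0;0.1 0.98 0 0;0.1 0.98 0 0;0.1 0.98 0 0;0.1 0.98 0 0;0.1 0.98 0 0;0.1 0.98 0 0;0.1 0.98 0 0;0 0.98 0 0"
}}

```text
time_s: 10.3
tcp_pos: [0.4436, 0.2169, 0.2809]
ee_rot: [[-0.124, -0.992, 0.0], [-0.992, 0.124, 0.0], [-0.0, -0.0, -1.0]]
wrist_force: [0.3, 0.2, -0.4]
gripper_width: 0.862
gripper_force: 0.0
```

>>> {"api": "move_arm", "payload": {
  "targets": "0 0.98 0 0;0 0.98 0 0;0 0.98 0 0;0 0.5 0 0;0 0 0 0"
}}

```text
time_s: 10.72
tcp_pos: [0.4434, 0.3037, 0.2803]
ee_rot: [[-0.122, -0.992, -0.0], [-0.992, 0.122, -0.0], [0.0, 0.0, -1.0]]
wrist_force: [0.4, -0.5, 0.1]
gripper_width: 0.863
gripper_force: 0.0
```

Run:
```python
from h import *
print(sense()["tcp_pos"])
S=capture("side");T=capture("top")
a=S["image"][110:220,200:360];b=T["image"][200:310,150:420]
cv2.imwrite("pics/g4.png",cv2.resize(np.hstack([a,b]),None,fx=1.86,fy=1.86,interpolation=cv2.INTER_CUBIC))
p=np.array([.6128,.0105,.099]);ax=np.array([.066,.4955,.866])
for k in(0,.036):
  q=[(proj(S,p+k*ax)-[200,110])*1.86,(proj(T,p+k*ax)-[150-160,200])*1.86];print(q)
```

```text
[0.44344928 0.30365589 0.28027837]
[array([ 67.62370098, 166.722564  ]), array([527.91476424, -34.66639798])]
[array([ 61.82820736, 158.75484597]), array([516.68104746, -40.43470979])]
```

View pics/g4.png

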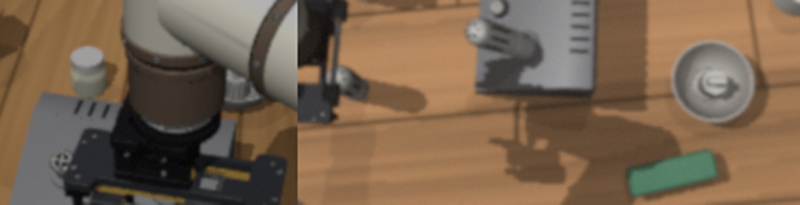

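The cap sits in the bowl's centre (715,82), and the bare spigot is where predicted (60,160). Now down onto the tube.

>>> {"api": "move_arm", "payload": {
  "targets": "0 0.93 0 0;0 0 -0.9 0;0 0 -0.9 0;0 0 -0.9 0;0 0 -0.9 0;0 0 -0.9 0;0 0 -0.9 0;0 0 -0.9 0;0 0 -0.9 0;0 0 -0.5 0"
}}

```text
time_s: 11.65
tcp_pos: [0.4428, 0.3225, 0.0864]
ee_rot: [[-0.126, -0.992, -0.003], [-0.992, 0.126, -0.003], [0.003, 0.002, -1.0]]
wrist_force: [-0.4, -0.2, -0.9]
gripper_width: 0.863
gripper_force: 0.0
```

>>> {"api": "move_arm", "payload": {
  "targets": "0 0 -0.3 0;0 0 0 0;0 0 0 0;0 0 0 0;0 0 0 0;0 0 0 0;0 0 0 0;0 0 0 0;0 0 0 0",
  "gripper": 0
}}

```text
time_s: 12.4
tcp_pos: [0.444, 0.3254, 0.0819]
ee_rot: [[-0.124, -0.992, 0.001], [-0.992, 0.124, 0.001], [-0.001, -0.001, -1.0]]
wrist_force: [-0.8, -0.3, 5.5]
gripper_width: 0.49
gripper_force: 30.0
```

>>> {"api": "move_arm", "payload": {
  "targets": "0 0 0.5 0;0 0 0.9 0;0 0 0.9 0;0 0 0.9 0;0 0 0.9 0;0 0 0.9 0;0 0 0.9 0;0 0 0.9 0;0 0 0.7 0;0.3 -0.5 0 0"
}}

```text
time_s: 13.23
tcp_pos: [0.4519, 0.3147, 0.2722]
ee_rot: [[-0.122, -0.993, 0.005], [-0.993, 0.122, 0.005], [-0.006, -0.005, -1.0]]
wrist_force: [1.5, 0.4, -1.2]
gripper_width: 0.488
gripper_force: 30.0
```

>>> {"api": "move_arm", "payload": {
  "targets": "0.5 -0.9 0 0;0.53 -0.93 0 0;0.53 -0.93 0 0;0.53 -0.93 0 0;0.53 -0.93 0 0;0.53 -0.93 0 0;0.53 -0.93 0 0;0.53 -0.93 0 0;0.53 -0.93 0 0;0.53 -0.93 0 0"
}}

```text
time_s: 14.07
tcp_pos: [0.5828, 0.0795, 0.2675]
ee_rot: [[-0.125, -0.992, -0.002], [-0.992, 0.125, -0.0], [0.0, 0.002, -1.0]]
wrist_force: [0.1, 0.1, -0.6]
gripper_width: 0.49
gripper_force: 30.0
```

>>> {"api": "move_arm", "payload": {
  "targets": "0.53 -0.93 0 0;0.53 -0.93 0 0;0.3 -0.5 0 0;0 0 0 0;0 0 0 0"
}}

```text
time_s: 14.48
tcp_pos: [0.6165, 0.0213, 0.2673]
ee_rot: [[-0.126, -0.992, -0.002], [-0.992, 0.126, 0.0], [0.0, 0.002, -1.0]]
wrist_force: [-0.4, 0.4, -0.4]
gripper_width: 0.484
gripper_force: 30.0
```

>>> {"api": "move_arm", "payload": {
  "targets": "0 0.04 -0.7 0;0 0 -0.6 0;0 0 -0.3 0;0 0 0 0"
}}

```text
time_s: 14.82
tcp_pos: [0.6151, 0.0236, 0.2262]
ee_rot: [[-0.123, -0.992, -0.005], [-0.992, 0.123, -0.0], [0.001, 0.005, -1.0]]
wrist_force: [0.3, 0.3, -2.2]
gripper_width: 0.486
gripper_force: 30.0
```

Run:
```python
from h import *
print(sense()["tcp_pos"],sense()["wrist_force"])
S=capture("side");T=capture("top")
a=S["image"][130:250,190:330];b=T["image"][140:260,200:340]
cv2.imwrite("pics/g5.png",cv2.resize(np.hstack([a,b]),None,fx=2.8,fy=2.8,interpolation=cv2.INTER_CUBIC))
```

```text
[0.61513453 0.0236149  0.2262044 ] [ 0.31258252  0.29725594 -2.16567206]
```

View pics/g5.png

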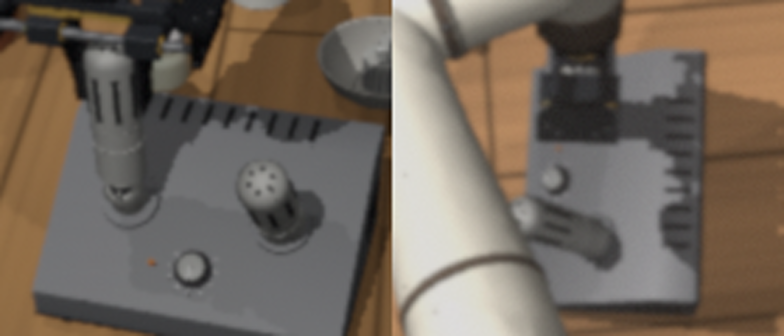

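The tube hangs just above the spigot: mouth at (123,187), spigot showing below it to (127,208). Laterally it is aligned, so I descend gently.

>>> {"api": "move_arm", "payload": {
  "targets": "0 0 -0.2 0;0 0 -0.2 0;0 0 -0.2 0;0 0 -0.1 0;0 0 0 0"
}}

```text
time_s: 15.33
tcp_pos: [0.6164, 0.0226, 0.21]
ee_rot: [[-0.125, -0.992, -0.002], [-0.992, 0.125, -0.0], [0.0, 0.002, -1.0]]
wrist_force: [0.4, -0.3, -1.4]
gripper_width: 0.487
gripper_force: 30.0
```

>>> {"api": "move_arm", "payload": {
  "targets": "0 0 -0.1 0;0 0 -0.1 0;0 0 -0.1 0;0 0 0 0"
}}

```text
time_s: 15.67
tcp_pos: [0.6163, 0.022, 0.2032]
ee_rot: [[-0.125, -0.992, -0.001], [-0.992, 0.125, -0.001], [0.001, 0.001, -1.0]]
wrist_force: [-1.3, -1.5, -0.9]
gripper_width: 0.485
gripper_force: 30.0
```

>>> {"api": "move_arm", "payload": {
  "targets": "0 0 -0.1 0;0 0 -0.1 0;0 0 0 0"
}}

```text
time_s: 15.92
tcp_pos: [0.6164, 0.0216, 0.2007]
ee_rot: [[-0.124, -0.992, -0.0], [-0.992, 0.124, -0.002], [0.002, -0.0, -1.0]]
wrist_force: [-4.2, -2.1, 9.1]
gripper_width: 0.487
gripper_force: 30.0
```

Contact came at the predicted depth. Now I swing the tube's top forward in an arc so it pivots in the grip.

>>> {"api": "move_arm", "payload": {
  "targets": "0.02 0.165 -0.02 0;0.02 0.165 -0.02 0;0.02 0.165 -0.04 0;0.02 0.165 -0.04 0;0 0 0 0"
}}

```text
time_s: 16.33
tcp_pos: [0.6185, 0.0383, 0.1962]
ee_rot: [[-0.124, -0.992, -0.001], [-0.992, 0.124, -0.002], [0.002, 0.0, -1.0]]
wrist_force: [-2.4, -3.7, 5.1]
gripper_width: 0.485
gripper_force: 30.0
```

Forces stay low; I'll continue the arc.

>>> {"api": "move_arm", "payload": {
  "targets": "0.02 0.16 -0.05 0;0.02 0.16 -0.05 0;0.02 0.16 -0.07 0;0.02 0.16 -0.07 0;0 0 0 0"
}}

```text
time_s: 16.75
tcp_pos: [0.6205, 0.0554, 0.1887]
ee_rot: [[-0.124, -0.992, -0.001], [-0.992, 0.124, -0.001], [0.001, 0.001, -1.0]]
wrist_force: [-2.5, -4.9, 0.8]
gripper_width: 0.487
gripper_force: 30.0
```

>>> {"api": "move_arm", "payload": {
  "targets": "0.02 0.155 -0.08 0;0.02 0.155 -0.08 0;0.02 0.15 -0.1 0;0.02 0.15 -0.1 0;0 0 0 0"
}}

```text
time_s: 17.17
tcp_pos: [0.6222, 0.0709, 0.179]
ee_rot: [[-0.124, -0.992, -0.002], [-0.992, 0.124, 0.0], [0.0, 0.002, -1.0]]
wrist_force: [-1.3, -3.7, -0.9]
gripper_width: 0.484
gripper_force: 30.0
```

Run:
```python
from h import *
print(sense()["tcp_pos"],sense()["wrist_force"])
S=capture("side");T=capture("top")
a=S["image"][130:250,190:330];b=T["image"][140:260,200:340]
cv2.imwrite("pics/g6.png",cv2.resize(np.hstack([a,b]),None,fx=2.8,fy=2.8,interpolation=cv2.INTER_CUBIC))
```

```text
[0.62223381 0.07094745 0.17898226] [-1.30953214 -3.68108584 -0.92084609]
```

View pics/g6.png

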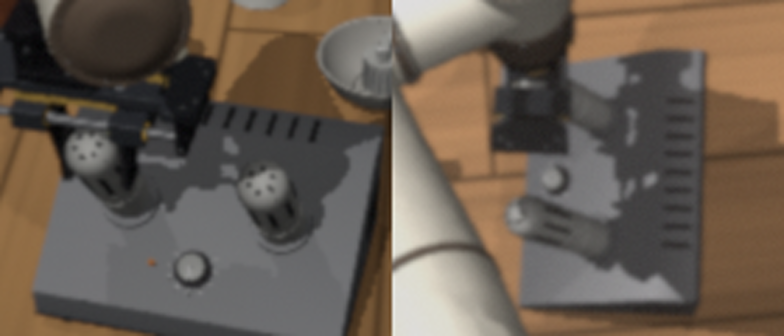

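The tube is tilted parallel to the fitted one, tip at (92,150), on the spigot. Sliding it home along the port axis.

>>> {"api": "move_arm", "payload": {
  "targets": "-0.012 -0.085 -0.1 0;-0.012 -0.085 -0.1 0;-0.012 -0.085 -0.1 0;-0.012 -0.085 -0.1 0;-0.01 -0.07 -0.1 0;0 0 0 0;0 0 0 0"
}}

```text
time_s: 17.85
tcp_pos: [0.6218, 0.0607, 0.1681]
ee_rot: [[-0.124, -0.992, 0.001], [-0.992, 0.124, 0.001], [-0.001, -0.001, -1.0]]
wrist_force: [-2.0, 1.8, 0.5]
gripper_width: 0.486
gripper_force: 30.1
```

>>> {"api": "move_arm", "payload": {
  "targets": "-0.007 -0.05 -0.09 0;-0.007 -0.05 -0.09 0;0 0 0 0;0 0 0 0"
}}

```text
time_s: 18.18
tcp_pos: [0.6221, 0.0606, 0.1679]
ee_rot: [[-0.123, -0.992, 0.005], [-0.992, 0.123, 0.004], [-0.005, -0.005, -1.0]]
wrist_force: [-8.1, 9.5, 16.4]
gripper_width: 0.487
gripper_force: 30.0
```

Firm stop at the expected home depth. Release and look.

>>> {"api": "move_arm", "payload": {
  "targets": "0 0 0 0;0 0 0 0;0 0 0 0;0 0 0 0;0 0 0 0;0 0 0.4 0;0 0 0.9 0;0 0 0.9 0;0 0 0.9 0;0 0 0.9 0",
  "gripper": 75
}}

```text
time_s: 19.02
tcp_pos: [0.6212, 0.0573, 0.2651]
ee_rot: [[-0.125, -0.992, 0.001], [-0.992, 0.125, -0.0], [0.0, -0.001, -1.0]]
wrist_force: [-0.3, 0.7, -0.5]
gripper_width: 0.858
gripper_force: 0.0
```

>>> {"api": "move_arm", "payload": {
  "targets": "0 -0.9 0.5 0;0 -0.9 0 0;0 -0.9 0 0;0 -0.9 0 0;0 -0.9 0 0;0 -0.9 0 0;0 -0.9 0 0;0 -0.9 0 0;0 -0.9 0 0;0 0 0 0"
}}

```text
time_s: 19.85
tcp_pos: [0.6208, -0.1485, 0.2763]
ee_rot: [[-0.128, -0.992, 0.0], [-0.992, 0.128, -0.001], [0.001, -0.0, -1.0]]
wrist_force: [-0.8, 0.5, 0.2]
gripper_width: 0.859
gripper_force: 0.0
```

Run:
```python
from h import *
print(sense()["tcp_pos"],sense()["wrist_force"])
S=capture("side");T=capture("top")
a=S["image"][130:250,190:330];b=T["image"][140:260,200:340]
cv2.imwrite("pics/g7.png",cv2.resize(np.hstack([a,b]),None,fx=2.8,fy=2.8,interpolation=cv2.INTER_CUBIC))
for n,p in(("L",[.6142,.0103,.099]),("R",[.4752,.029,.099])):
  for k in(0,.14):
    X=np.array(p)+k*np.array([.066,.4955,.866]);print(n,k,(proj(S,X)-[190,130])*2.8,(proj(T,X)-[60,140])*2.8)
```

```text
[ 0.62078747 -0.14851295  0.27632079] [-0.81842032  0.45473116  0.17828178]
L 0 [128.30298524 194.72013588] [598.77988017 114.60079317]
L 0.14 [ 91.19826945 143.90841318] [528.36154969  78.31696288]
R 0 [280.24778851 220.18711767] [592.76869333 237.75527114]
R 0.14 [260.89828468 171.28533182] [519.95118766 212.61452077]
```

View pics/g7.png

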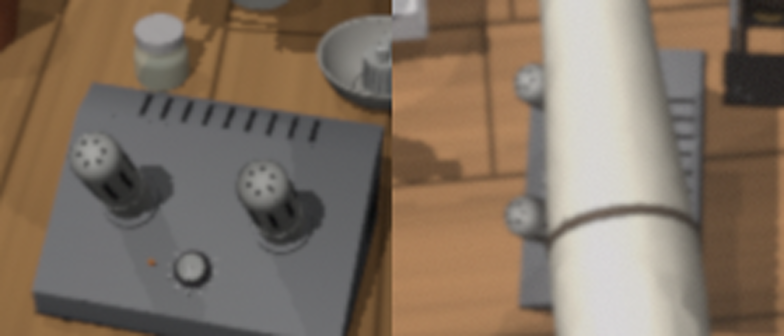

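Both tubes look alike, tips at (92,151) and (264,180) in the side crop, but the axial resolution is only a few mm. I'll press the tip with shut fingers to make sure.

>>> {"api": "move_arm", "payload": {
  "targets": "0 0.9 0 0;0 0.9 0 0;0 0.9 0 0;0 0.9 0 0;0 0.9 0 0;0 0.9 0 0;0 0.9 0 0;0 0.9 0 0;0.1 0.9 0 0;0 0.8 0 0",
  "gripper": 0
}}

```text
time_s: 20.78
tcp_pos: [0.6234, 0.0802, 0.2763]
ee_rot: [[-0.123, -0.992, 0.001], [-0.992, 0.123, 0.0], [-0.0, -0.001, -1.0]]
wrist_force: [0.5, 0.4, -0.5]
gripper_width: 0.186
gripper_force: 0.0
```

>>> {"api": "move_arm", "payload": {
  "targets": "0 0 -0.5 0;0 0 -0.5 0;0 0 -0.5 0;0 0 -0.2 0;0 0 0 0;0 0 0 0;0 0 0 0"
}}

```text
time_s: 21.37
tcp_pos: [0.624, 0.078, 0.2346]
ee_rot: [[-0.124, -0.992, 0.002], [-0.992, 0.124, 0.0], [-0.001, -0.002, -1.0]]
wrist_force: [-0.1, -0.3, 0.7]
gripper_width: 0.003
gripper_force: 0.0
```

>>> {"api": "move_arm", "payload": {
  "targets": "0 -0.05 -0.15 0;0 -0.05 -0.15 0;0 -0.03 -0.1 0;0 -0.03 -0.08 0;0 0 0 0"
}}

```text
time_s: 21.78
tcp_pos: [0.6251, 0.074, 0.2239]
ee_rot: [[-0.124, -0.992, 0.005], [-0.992, 0.124, 0.001], [-0.002, -0.005, -1.0]]
wrist_force: [-0.1, 1.7, 6.0]
gripper_width: 0.006
gripper_force: 3.2
```

>>> {"api": "move_arm", "payload": {
  "targets": "0 -0.05 -0.09 0;0 -0.03 -0.08 0;0 0 0 0;0 0 0 0"
}}

```text
time_s: 22.12
tcp_pos: [0.6266, 0.0733, 0.2238]
ee_rot: [[-0.122, -0.992, 0.012], [-0.992, 0.123, 0.003], [-0.005, -0.012, -1.0]]
wrist_force: [-2.8, 5.0, 18.0]
gripper_width: 0.006
gripper_force: 8.6
```

It didn't move under 18 N, so it is home. Retreat, compare once more by number, and hand in.

>>> {"api": "move_arm", "payload": {
  "targets": "0 0.05 0.5 0;0 0 0.8 0;0 -0.9 0.8 0;0 -0.9 0 0;0 -0.9 0 0;0 -0.9 0 0;0 -0.9 0 0;0 -0.9 0 0;0 -0.9 0 0;0 0 0 0"
}}

```text
time_s: 22.95
tcp_pos: [0.6231, -0.0881, 0.2694]
ee_rot: [[-0.129, -0.992, -0.001], [-0.992, 0.129, -0.001], [0.001, 0.001, -1.0]]
wrist_force: [-0.7, -0.3, -0.7]
gripper_width: 0.005
gripper_force: 0.0
```

Run:
```python
from h import *
print(sense()["tcp_pos"],sense()["wrist_force"])
cv2.imwrite("pics/g8.png",cv2.resize(capture("side")["image"][130:250,190:360],None,fx=3.5,fy=3.5,interpolation=cv2.INTER_CUBIC))
```

```text
[ 0.62309044 -0.08807908  0.26940089] [-0.68062849 -0.32572775 -0.67980467]
```

View pics/g8.png

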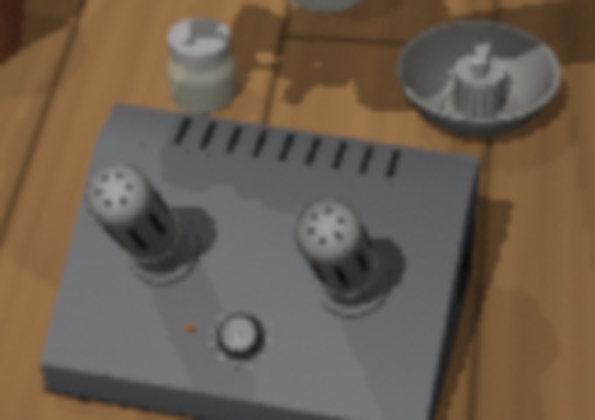

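Both tubes sit alike on their ports, tips at (117,190) and (330,228). The cap stands in the bowl at (482,85), and the arm is clear.

```bash
python3 -c "
from station import *
print(finish_job())"
```

```text
the job is handed in; nothing more can be done
None
```

The job is handed in with no verdict shown: the dust cap is in the bowl, the loose tube is home on the freed port (it did not move under 18 N on its tip), and the fitted tube looked undisturbed in the last picture.

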